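# Square a tile into the corner of the decorating jig

## Robot

A 7-joint arm with a two-finger parallel gripper is mounted at the origin on the work surface. World frame = base frame: x ahead of the robot, y to its left, z up, the work surface at z = 0. Lengths are in m, angles in rad, forces in N, time in s.
With the tool pointing down it reaches from about 0.4 to 0.85 m from the base axis. Payload 4.5 kg.
Tool frame: the origin (TCP) lies midway between the tips of the shut fingers; the grasp point (between the pads) lies 19 mm behind it; z points along the fingers, y is the direction in which the jaws open and shut (so a half turn about z gives the same grasp; the last joint's range is limited). The gripper opens to 88 mm and grips with 3 to 60 N. Pads are 18 mm wide; open, the fingers measure 123 mm over their backs; the gripper's body (75 mm by 187 mm) begins 45 mm behind the grasp point.
Start: joints at [1.266, 0.689, -0.195, 1.565, 0.157, 0.902, -0.215], TCP at [0.208, -0.589, 0.239] pointing down, gripper open.
Joint ranges: [-3.01, 3.01], [-0.46, 2.08], [-1.47, 1.51], [0.13, 2.56], [-1, 4.14], [0.04, 2.09], [-2.66, 2.66]. Speed limits (rad/s): [2.57, 2.57, 3.14, 3.14, 3.14, 3.14, 3.14].

## Interface

Orientations are given as a unit quaternion [x, y, z, w].
In Python, from plant import r gives the robot as it stands. The module is installed in compiled form; this text tells all that it offers.
- The arm moves only by the tool carry_out, never from a script. Its argument "commands" is a list of rows, each a list of 6 numbers: the shift along the tool's x, y, z in m, then the turn, a rotation vector about the tool's x, y, z in degrees. In form: [[dx, dy, dz, wx, wy, wz], ...]. A call has 1 to 12 rows; each row is the pose to reach, as a shift and turn from the pose commanded when the call began, along the tool's axes at that moment; what a row does not reach only later rows make up. A row lasts 1/10 s, in which the tool goes at most 50 mm and 8.59 degrees, less where a joint would pass 70% of its speed; a pose out of reach is approached as far as the arm can. A call with a gripper value outside its range is refused whole. "fingers" is the closure in counts, from 0 (fully open) to 255 (shut), set as the call begins (left out, the last holds). The fingers move at their own pace and stop on an object; "grip_force" is the grip in N (left out, the last holds). Time passes only in rows, so rows that repeat a pose let the fingers close. It gives the time, the measured TCP pose, the force and the opening at its end, in the units of the state.
- r.get_state(): the state, without advancing time (a new reading comes with each control period).
- r.snapshot(name): name is "scene" or "top"; returns a dict with "img" (400x640x3 uint8, blue, green, red), "intrinsics" (3x3 intrinsics, pixels), "extrinsics" (4x4, takes a point from camera to world coordinates). Camera axes: x right, y down, z forward; pixel columns grow to the right and rows downward; lengths in m; the calibration is good to about 2 mm. A picture is of the moment at which its call begins. There is no depth.
- r.finish_job(): hands the job in, once; it reports no verdict.
Trained networks look in a picture, given as the dict that the camera call returned (one of the last four; its "shot" number tells which), for a name from the list of things; names that differ only in an ending like _2 or _b are one class to them, and where a whole thing is asked for, a point or a joint stands for the part that bears it (a point fixed in the world has none). Each returns a list of dicts, best first, with "p" (0 to 1); they miss things now and then, are a little off and sometimes report something else, mostly with a low value. They report only what shows in the picture. A call takes as long as a camera call. They do not tell look-alikes from the thing itself.
- r.spot_in(picture, label): "xyz" ([x, y, z] in m, in world coordinates, good to about 4 mm: the middle of the surface that is visible of it).
- r.spot_point(picture, label): "xyz" ([x, y, z] in m, in world coordinates, good to about 4 mm: a listed point, or the origin of a listed thing).
The state is a dict: "clock": time; "q": joint angles; "qd": joint speeds; "joint_torque": joint torques, N m; "tool_pos": TCP position; "eef_rot": TCP orientation; "contact_force": force on the tool from outside, world axes, zero at the start; "moment": the same for the moment, N m; "opening": opening from 0.0 (shut) to 1.0 (fully open).
Only numpy, scipy, OpenCV 4.12 (cv2) and the standard library are available. Lean on these libraries where they do the work, as an engineer would, in place of code of your own. Each camera call takes 0.05 s, during which the arm holds its last target.

## Task

Slide the blue-flowered tile along the jig board with the fingertips until it sits snug and square in the corner of the jig, its edges against both dark wooden fences. Only push it: do not pick it up or tip it, and leave the two small colour pots, the blue bottle and the clay cup where they stand.

Things in the scene. Friction and masses are not known exactly. Their poses are not given: they have to be found in the camera images.
- jig: Tile jig fixed to the table: plywood board 280 x 280 x 12 mm carrying two dark wooden fences, 20 mm wide and 15 mm high, at a right angle. Origin: centre of the board's underside, z up; board top at z = 12 mm. Fence inner faces: x = +75 mm (running y -120 to +95) and y = +75 mm (running x -120 to +75); the -x and -y sides are open. Its yaw varies by over 90 degrees.
- corner (a point): Inner corner where the two fences meet, on the board's top: (75, 75, 12) mm in the jig's frame, axes as the jig's. It points from ahead-left to ahead-right of the robot.
- tile: Square white ceramic tile 100 x 100 x 12 mm, 0.17 to 0.34 kg, blue flower and border, flat and loose on the board, up to 0.35 rad askew and some 25 to 75 mm short of each fence. Origin: centre of its underside, x and y along its edges. Snug, the origin is at (25, 25, 12) mm in the jig's frame, x along the jig's x. Slides with plain friction, no spring-back.
- pink_pot: Small closed colour pot, pink with a white cap, 39 mm across, 48 mm tall, standing loose on the jig board in the strip just behind one of the fences. Origin at the centre of its underside. To be left alone.
- green_pot: Small closed colour pot, green with a white cap, 39 mm across, 48 mm tall, standing loose on the jig board in the strip just behind one of the fences. Origin at the centre of its underside. To be left alone.
- blue_bottle: Blue closed jar of colour, 66 mm across, 130 mm tall, standing loose on the table behind one of the fences. Origin at the centre of its underside. To be left alone.
- beaker: Brown handleless clay cup, open at the top, 76 mm across, 90 mm tall, standing loose on the table behind one of the fences. Origin at the centre of its underside. To be left alone.
Not all that is in view belongs to the job. What is meant by the tile is not pink, and is the smaller of those in its own colour.

How it is judged:
By the outcome, as a careful person would: the job done as asked, in the order asked, and still so for the second after the job is handed in, with the robot touching nothing.
It also fails if it takes over 67 s, if anything falls off the work surface, if the arm or the gripper's body presses on something with over 40 N, if the wrist force passes 120 N, or if a joint passes its speed limit or range.

## Working session

There is one attempt and no reset: what is moved stays moved. The work goes in short steps, Python scripts to look and compute and a tool call to move; the robot and the scene stay as the last step left them, time stands still between calls to the robot, and variables do not carry over. Pictures are saved under pics/ and viewed, and the job is handed in when it is done.

Besides the shell and the picture viewer there is one more tool, called after "Call:" as name(argument=value, ...), one argument or row to a line, values as JSON. carry_out: Moves the arm, as the interface text tells. Its arguments: {"type":"object","properties":{"commands":{"type":"array","items":{"type":"array","items":{"type":"number"}}},"fingers":{"type":"number"},"grip_force":{"type":"number"}},"required":["commands"]}

```bash
mkdir -p pics; cat > h.py <<'E'
import numpy as np, cv2
from plant import r
from scipy.spatial.transform import Rotation as R
E
python3 - <<'E'
from h import *
s=r.get_state(); print({k:np.round(v,3) for k,v in s.items()})
for n in ["scene","top"]:
    p=r.snapshot(n); cv2.imwrite(f"pics/{n}0.png",p["img"]); np.savez(f"{n}0.npz",**{k:p[k] for k in("img","intrinsics","extrinsics")})
    print(n,np.round(p["intrinsics"],1).tolist(),np.round(p["extrinsics"],3).tolist())
    for l in ["jig","tile","pink_pot","green_pot","blue_bottle","beaker"]+["corner"]:
        print(l,[(np.round(d["xyz"],3).tolist(),round(d["p"],2)) for d in r.spot_point(p,l)][:4])
E
```

```text
{'clock': np.float64(0.0), 'q': array([ 1.266,  0.69 , -0.195,  1.566,  0.157,  0.902, -0.215]), 'qd': array([-0.001,  0.001, -0.002,  0.   ,  0.002, -0.   , -0.002]), 'joint_torque': array([-1.0000e-03, -5.2756e+01, -1.2680e+00, -1.5342e+01, -5.3000e-02,
        7.0000e-03,  0.0000e+00]), 'tool_pos': array([ 0.207, -0.589,  0.238]), 'eef_rot': array([ 0.986,  0.169, -0.   , -0.001]), 'contact_force': array([-0.414,  0.372, -0.045]), 'moment': array([ 0.058, -0.044,  0.029]), 'opening': np.float64(1.0)}
scene [[381.7, 0.0, 319.4], [0.0, 381.7, 197.7], [0.0, 0.0, 1.0]] [[0.413, 0.524, -0.745, 1.125], [0.911, -0.238, 0.338, -0.273], [-0.0, -0.818, -0.576, 0.497], [0.0, 0.0, 0.0, 1.0]]
jig [([0.542, 0.015, 0.001], 0.86)]
tile [([0.512, -0.034, 0.018], 0.7), ([0.516, -0.275, -0.005], 0.65), ([0.296, -0.257, -0.002], 0.65)]
pink_pot [([0.666, -0.025, 0.014], 0.66)]
green_pot [([0.481, 0.125, 0.012], 0.76)]
blue_bottle [([0.56, 0.207, 0.001], 0.71)]
beaker [([0.734, -0.03, 0.002], 0.62), ([0.539, 0.014, -0.003], 0.35)]
corner [([0.608, 0.097, 0.014], 0.79), ([0.483, 0.13, 0.011], 0.59)]
top [[373.5, 0.0, 317.4], [0.0, 373.5, 201.5], [0.0, 0.0, 1.0]] [[-0.014, -0.993, 0.114, 0.437], [-1.0, 0.014, -0.001, 0.016], [-0.0, -0.114, -0.994, 0.83], [0.0, 0.0, 0.0, 1.0]]
jig [([0.539, 0.016, 0.001], 0.71)]
tile [([0.516, -0.273, -0.001], 0.93), ([0.292, -0.249, -0.003], 0.93), ([0.512, -0.039, 0.011], 0.75), ([0.559, 0.21, 0.001], 0.35)]
pink_pot [([0.666, -0.029, 0.011], 0.59), ([0.558, 0.207, 0.003], 0.51)]
green_pot [([0.482, 0.122, 0.009], 0.6)]
blue_bottle [([0.553, 0.209, 0.002], 0.76)]
beaker [([0.736, -0.029, -0.003], 0.68)]
corner [([0.612, 0.096, 0.009], 0.8)]
```

View pics/top0.png

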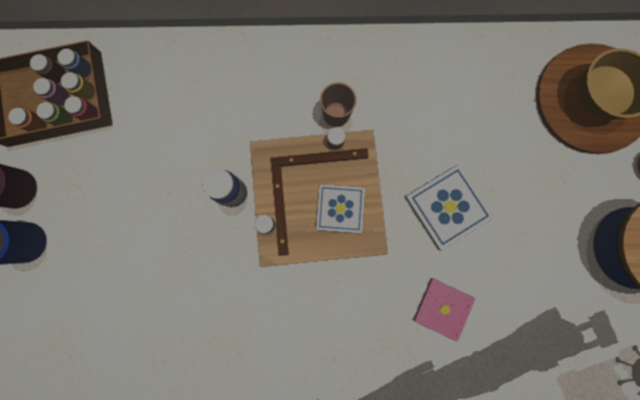

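View pics/scene0.png

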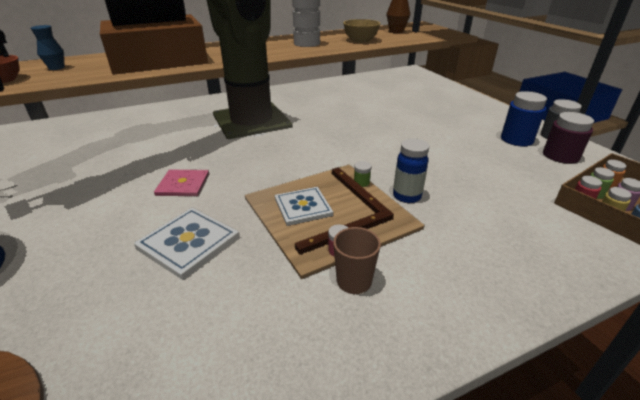

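The top view has the jig near the centre: fence corner at about px (279,157), fences running right and down. The target tile is at about (341,209), the larger look-alike at (449,207) and the pink tile at (445,309). Next I'll get accurate poses.

```bash
cat >> h.py <<'E'
def ray(p,uv,z):
    K=p["intrinsics"];E=p["extrinsics"]
    uv=np.atleast_2d(uv).astype(float)
    d=np.c_[(uv-[K[0,2],K[1,2]])/[K[0,0],K[1,1]],np.ones(len(uv))]@E[:3,:3].T
    o=E[:3,3]; t=(z-o[2])/d[:,2]
    return o+d*t[:,None]
def rectify(p,z,x0,x1,y0,y1,s=2000):
    # image: col = (y1-y)*s, row=(x1-x)*s
    pts=np.array([[x1,y1,z],[x1,y0,z],[x0,y0,z],[x0,y1,z]])
    K=p["intrinsics"];E=p["extrinsics"]
    c=(pts-E[:3,3])@E[:3,:3]; uv=(c/c[:,2:])@K.T
    W,H=int((y1-y0)*s),int((x1-x0)*s)
    M=cv2.getPerspectiveTransform(uv[:,:2].astype(np.float32),np.float32([[0,0],[W,0],[W,H],[0,H]]))
    return cv2.warpPerspective(p["img"],M,(W,H),flags=cv2.INTER_CUBIC)
E
python3 - <<'E'
from h import *
p=dict(np.load("top0.npz"))
# tile top z=.024
im=rectify(p,.024,.36,.66,-.17,.13); cv2.imwrite("pics/r_tile.png",im)
hsv=cv2.cvtColor(im,cv2.COLOR_BGR2HSV)
m=((hsv[...,1]<70)&(hsv[...,2]>90)).astype(np.uint8)
m=cv2.morphologyEx(m,cv2.MORPH_CLOSE,np.ones((35,35)))
n,l,st,c=cv2.connectedComponentsWithStats(m)
k=l[int((.66-.512)*2000)+5,int((.13+.036)*2000)]; 
for i in [k]:
    cnt=max(cv2.findContours((l==i).astype(np.uint8),cv2.RETR_EXTERNAL,cv2.CHAIN_APPROX_NONE)[0],key=len)
    r_=cv2.minAreaRect(cnt); (u,v),wh,a=r_
    print(i,"tile xy",.66-v/2000,.13-u/2000,np.array(wh)/2,a)
im=rectify(p,.012,.36,.72,-.15,.21); cv2.imwrite("pics/r_jig.png",im)
im=rectify(p,.027,.36,.72,-.15,.21); cv2.imwrite("pics/r_fence.png",im)
E
```

```text
3 tile xy 0.5131516571044923 -0.03442118835449218 [102.61473083 102.45743561] 5.013113975524902
```

View pics/r_tile.png

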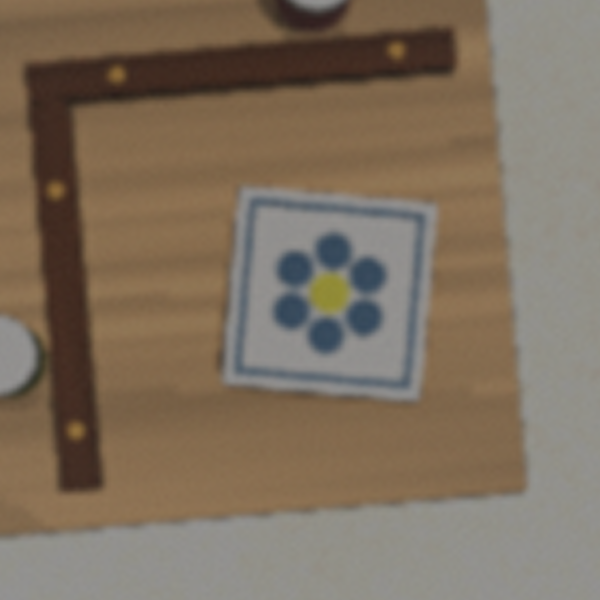

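View pics/r_fence.png

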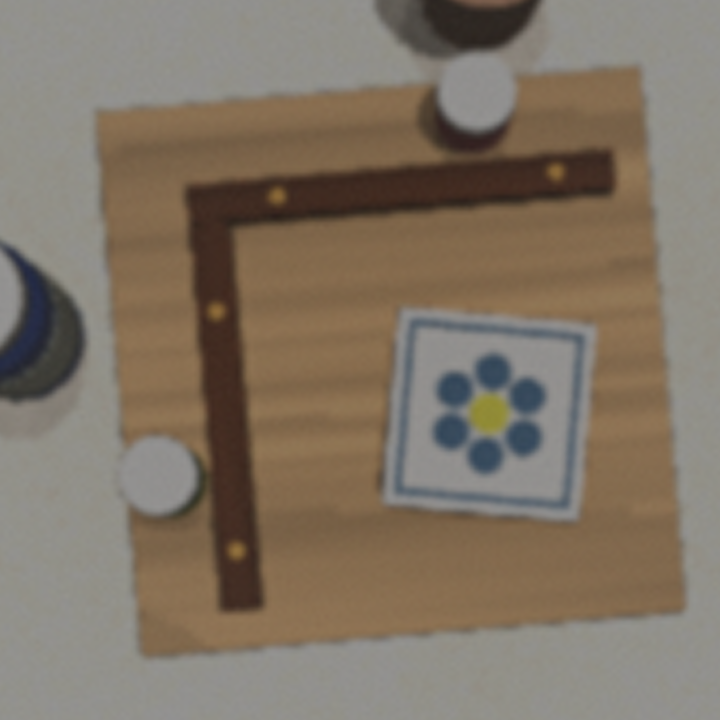

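```bash
cat >> h.py <<'E'
def jigpose(p):
    im=rectify(p,.027,.36,.72,-.15,.21); h=cv2.cvtColor(im,cv2.COLOR_BGR2HSV)
    m=((im[...,2]<100)&(im.max(2)<100)&(im[...,2]>im[...,0]+10)).astype(np.uint8)
    m=cv2.morphologyEx(m,cv2.MORPH_OPEN,np.ones((9,9)))
    n,l,st,c=cv2.connectedComponentsWithStats(m); k=1+np.argmax(st[1:,4]); m=(l==k).astype(np.float32)
    m=cv2.GaussianBlur(m,(5,5),0)
    v,u=np.mgrid[:m.shape[0],:m.shape[1]]
    # fit L template
    from scipy.optimize import minimize
    X=.72-v/2000; Y=.21-u/2000
    def f(q):
        c,s=np.cos(q[2]),np.sin(q[2]); dx,dy=X-q[0],Y-q[1]
        a=(c*dx+s*dy)*1e3; b=(-s*dx+c*dy)*1e3
        box=lambda t,lo,hi:1/(1+np.exp(-(t-lo)*1.5))/(1+np.exp((t-hi)*1.5))
        L=np.maximum(box(a,75,95)*box(b,-120,95),box(a,-120,75.)*box(b,75,95))
        return ((L-m)**2).mean()*1e3
    best=minimize(f,[.54,.015,.08],method="Nelder-Mead",options=dict(initial_simplex=[[.54,.015,.08],[.545,.015,.08],[.54,.02,.08],[.54,.015,.1]],xatol=1e-5,fatol=1e-5))
    return best.x,best.fun,m
E
python3 - <<'E'
from h import *
p=dict(np.load("top0.npz"))
q,f,m=jigpose(p); print(q,np.degrees(q[2]),f,m.mean()*1e3)
c,s=np.cos(q[2]),np.sin(q[2]); Rj=np.array([[c,-s],[s,c]])
t=np.array([.5131,-.0344]); print("tile in jig",Rj.T@(t-q[:2]))
# board corners check
im=rectify(p,.012,.36,.72,-.15,.21)
for z in[(140,140),(140,-140),(-140,-140),(-140,140)]:
    w=q[:2]+Rj@(np.array(z)/1e3); cv2.circle(im,(int((.21-w[1])*2000),int((.72-w[0])*2000)),4,(0,0,255),-1)
cv2.imwrite("pics/chk.png",im)
for n,a in dict(start=(-.0,0)).items(): pass
s=r.get_state(); print(s["clock"],R.from_quat(s["eef_rot"]).as_matrix().round(4).tolist(),s["tool_pos"])
E
```

```text
[0.54008481 0.01420454 0.08271595] 4.739275011173441 12.295904201597684 76.48148
tile in jig [-0.03090834 -0.04620883]
0.8 [[0.9432, 0.3324, 0.0], [0.3324, -0.9432, -0.0001], [-0.0, 0.0001, -1.0]] [ 0.20772984 -0.58948444  0.2387775 ]
```

View pics/chk.png

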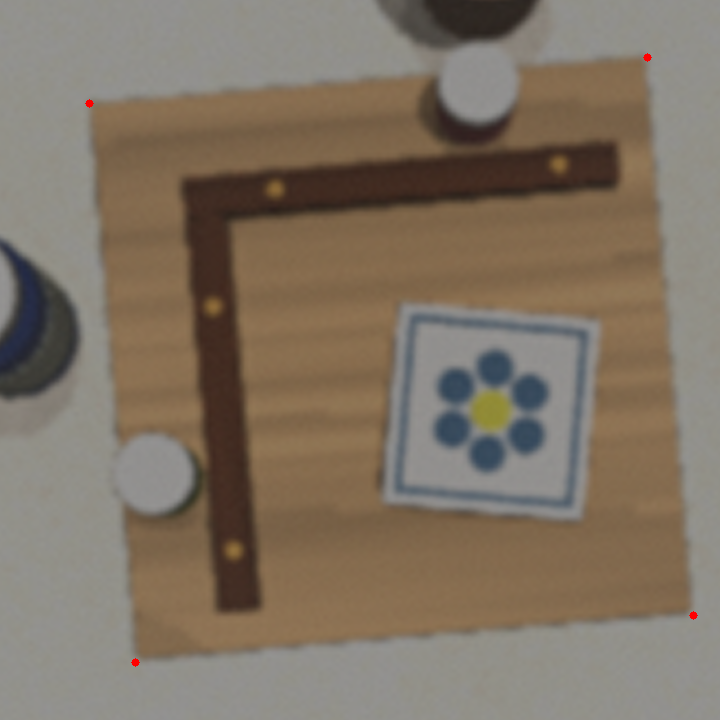

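The jig pose fits the board within about 2 mm: (0.540, 0.014), yaw 4.7°. In jig coordinates the tile is at (-31, -46) mm, turned about -10°. First I'll move the hand above the tile's -x side, fingers half closed for a two-point push.

Call:
carry_out(
  commands=[
    [0.391, -0.444, 0.12, 0, 0, 14.7],
    [0.391, -0.444, 0.12, 0, 0, 14.7],
    [0.391, -0.444, 0.12, 0, 0, 14.7],
    [0.391, -0.444, 0.12, 0, 0, 14.7],
    [0.391, -0.444, 0.12, 0, 0, 14.7],
    [0.391, -0.444, 0.12, 0, 0, 14.7],
    [0.391, -0.444, 0.12, 0, 0, 14.7],
    [0.391, -0.444, 0.12, 0, 0, 14.7],
    [0.391, -0.444, 0.12, 0, 0, 14.7],
    [0.391, -0.444, 0.12, 0, 0, 14.7],
    [0.391, -0.444, 0.12, 0, 0, 14.7],
    [0.391, -0.444, 0.12, 0, 0, 14.7],
  ],
  fingers=125,
  grip_force=20,
)

```text
clock: 2.0
tool_pos: [0.4286, -0.0421, 0.1191]
eef_rot: [0.999, 0.041, 0.001, 0.0]
contact_force: [1.4, 0.2, 0.4]
opening: 0.512
```

```bash
cat >> h.py <<'E'
J=np.array([.5401,.0142]); A=.0827; RJ=np.array([[np.cos(A),-np.sin(A)],[np.sin(A),np.cos(A)]])
def st():
    s=r.get_state(); M=R.from_quat(s["eef_rot"]).as_matrix(); 
    print("t",round(s["clock"],2),"tcp",np.round(s["tool_pos"],4),"jig xy mm",np.round(RJ.T@(s["tool_pos"][:2]-J)*1e3,1),"yaw rel jig",round(np.degrees(np.arctan2(M[1,0],M[0,0])-A),2),"zaxis",M[:,2].round(4),"F jig",np.round(RJ.T@s["contact_force"][:2],1),np.round(s["contact_force"][2],1),"open",round(s["opening"],3),"q",np.round(s["q"],2))
    return s
E
python3 -c "
from h import *
st()"
```

```text
t 2.0 tcp [ 0.4286 -0.0421  0.1191] jig xy mm [-115.7  -46.9] yaw rel jig -0.02 zaxis [ 1.1e-03 -2.0e-04 -1.0e+00] F jig [1.4 0.1] 0.4 open 0.512 q [-0.03  0.69  0.03  2.25 -0.11  0.2  -1.39]
```

Call:
carry_out(
  commands=[
    [0, 0, 0.03, 0, 0, 0],
    [0, 0, 0.06, 0, 0, 0],
    [0, 0, 0.08, 0, 0, 0],
    [0, 0, 0.09, 0, 0, 0],
    [0, 0, 0.096, 0, 0, 0],
    [0, 0, 0.1, 0, 0, 0],
    [0, 0, 0.102, 0, 0, 0],
    [0, 0, 0.102, 0, 0, 0],
    [0, 0, 0.102, 0, 0, 0],
  ],
)

```text
clock: 2.9
tool_pos: [0.4383, -0.045, 0.0259]
eef_rot: [0.999, 0.039, -0.009, -0.001]
contact_force: [-0.1, 0.5, 0.2]
opening: 0.509
```

```bash
python3 -c "
from h import *
st(); p=r.snapshot('scene'); cv2.imwrite('pics/s1.png',p['img'])"
```

```text
t 2.9 tcp [ 0.4383 -0.045   0.0259] jig xy mm [-106.4  -50.6] yaw rel jig -0.32 zaxis [-0.0185  0.0021 -0.9998] F jig [-0.1  0.5] 0.2 open 0.509 q [-0.03  0.9   0.04  2.23 -1.    0.04 -0.49]
```

View pics/s1.png

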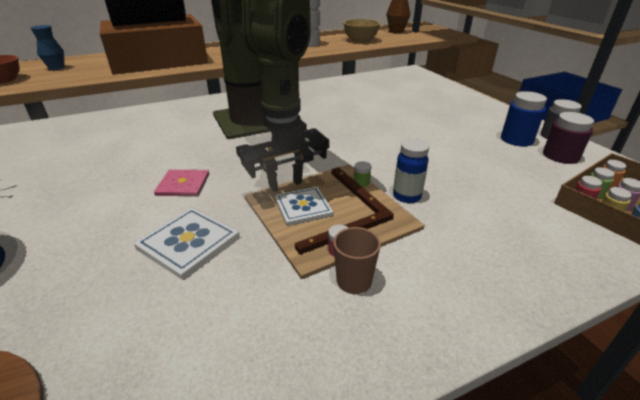

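The wrist hits its range limit this close to the base (q6 at 0.04, q5 at -1.0). I'll push toward the +y fence first, since that is further out, and do the x push afterwards with a small tilt. Raising and turning the hand now.

Call:
carry_out(
  commands=[
    [0, 0, -0.05, 0, 0, 0],
    [0, 0, -0.09, 0, 0, 0],
    [0.08, 0.08, -0.09, 0, 0, -90],
    [0.08, 0.08, -0.09, 0, 0, -90],
    [0.08, 0.08, -0.09, 0, 0, -90],
    [0.08, 0.08, -0.09, 0, 0, -90],
    [0.08, 0.08, -0.09, 0, 0, -90],
    [0.08, 0.08, -0.09, 0, 0, -90],
    [0.08, 0.08, -0.09, 0, 0, -90],
    [0.08, 0.08, -0.09, 0, 0, -90],
    [0.08, 0.08, -0.09, 0, 0, -90],
    [0.08, 0.08, -0.09, 0, 0, -90],
  ],
)

```text
clock: 4.15
tool_pos: [0.5257, -0.1182, 0.1144]
eef_rot: [0.702, 0.712, -0.006, -0.008]
contact_force: [-0.0, -0.0, 0.0]
opening: 0.512
```

```bash
python3 -c "
from h import *
st()"
```

```text
t 4.15 tcp [ 0.5257 -0.1182  0.1144] jig xy mm [ -25.2 -130.8] yaw rel jig 86.04 zaxis [-0.0187  0.0026 -0.9998] F jig [-0. -0.] 0.0 open 0.512 q [ 0.05  0.78  0.15  1.92 -0.23  0.47  0.37]
```

```bash
cat >> h.py <<'E'
def row(jx,jy,z,yaw,pitch=0):
    """row to reach target (jig mm, z m, yaw rel jig deg); pitch about tool y deg"""
    s=st(); M=R.from_quat(s["eef_rot"])
    T=R.from_euler("z",A+np.radians(yaw))*R.from_euler("x",np.pi)*R.from_euler("y",np.radians(pitch))
    w=np.r_[J+RJ@(np.array([jx,jy])/1e3),z]
    print("ROW",np.round(M.inv().apply(w-s["tool_pos"]),4).tolist(),np.round((M.inv()*T).as_rotvec(degrees=True),2).tolist())
E
python3 -c "
from h import *
row(-31,-127,.017,90)"
```

```text
t 4.15 tcp [ 0.5257 -0.1182  0.1144] jig xy mm [ -25.2 -130.8] yaw rel jig 86.04 zaxis [-0.0187  0.0026 -0.9998] F jig [-0. -0.] 0.0 open 0.512 q [ 0.05  0.78  0.15  1.92 -0.23  0.47  0.37]
ROW [0.0031, -0.0042, 0.0975] [-1.07, -0.2, -3.95]
```

Call:
carry_out(
  commands=[
    [0.003, -0.004, 0.03, -1.1, -0.2, -4],
    [0.003, -0.004, 0.06, -1.1, -0.2, -4],
    [0.003, -0.004, 0.08, -1.1, -0.2, -4],
    [0.003, -0.004, 0.09, -1.1, -0.2, -4],
    [0.003, -0.004, 0.095, -1.1, -0.2, -4],
    [0.003, -0.004, 0.097, -1.1, -0.2, -4],
    [0.003, -0.004, 0.097, -1.1, -0.2, -4],
  ],
)

```text
clock: 4.85
tool_pos: [0.5205, -0.1155, 0.0177]
eef_rot: [0.678, 0.735, 0.0, 0.001]
contact_force: [1.0, 0.1, 0.2]
opening: 0.509
```

```bash
python3 -c "
from h import *
row(-31,-34,.017,90)"
```

```text
t 4.85 tcp [ 0.5205 -0.1155  0.0177] jig xy mm [ -30.3 -127.6] yaw rel jig 89.88 zaxis [ 0.0013 -0.001  -1.    ] F jig [1. 0.] 0.2 open 0.509 q [ 0.09  0.94  0.06  1.98 -0.23  0.22  0.44]
ROW [0.0936, -0.0009, 0.0006] [0.07, 0.06, -0.12]
```

Call:
carry_out(
  commands=[
    [0.006, 0, 0, 0, 0, 0],
    [0.012, 0, 0, 0, 0, 0],
    [0.018, 0, 0, 0, 0, 0],
    [0.023, 0, 0, 0, 0, 0],
    [0.028, 0, 0, 0, 0, 0],
    [0.033, 0, 0, 0, 0, 0],
    [0.038, 0, 0, 0, 0, 0],
    [0.043, 0, 0, 0, 0, 0],
    [0.048, 0, 0, 0, 0, 0],
    [0.053, 0, 0, 0, 0, 0],
    [0.058, 0, 0, 0, 0, 0],
    [0.062, 0, 0, 0, 0, 0],
  ],
)

```text
clock: 6.05
tool_pos: [0.5147, -0.0532, 0.0171]
eef_rot: [0.678, 0.735, -0.0, 0.0]
contact_force: [0.4, -3.2, 1.8]
opening: 0.51
```

```bash
python3 -c "
from h import *
row(-31,-34,.017,90)
p=r.snapshot('scene'); cv2.imwrite('pics/s2.png',p['img'])
p=r.snapshot('top'); cv2.imwrite('pics/t2.png',rectify(p,.024,.4,.66,-.13,.17))"
```

```text
t 6.05 tcp [ 0.5147 -0.0532  0.0171] jig xy mm [-30.9 -65.1] yaw rel jig 89.93 zaxis [-2.e-04 -7.e-04 -1.e+00] F jig [ 0.1 -3.3] 1.8 open 0.51 q [-0.03  0.94  0.06  2.03 -0.28  0.19  0.37]
ROW [0.0311, -0.0002, 0.0001] [-0.02, 0.04, -0.07]
```

View pics/s2.png

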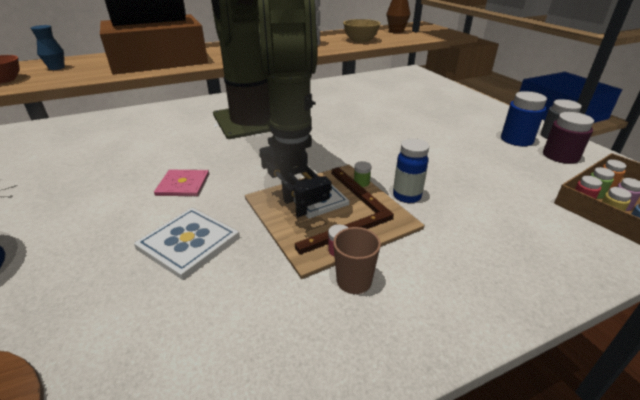

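View pics/t2.png

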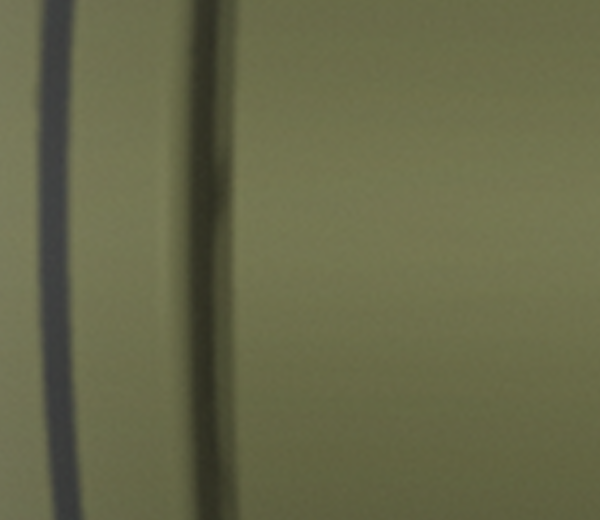

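Call:
carry_out(
  commands=[
    [0.005, 0, 0, 0, 0, 0],
    [0.01, 0, 0, 0, 0, 0],
    [0.015, 0, 0, 0, 0, 0],
    [0.019, 0, 0, 0, 0, 0],
    [0.022, 0, 0, 0, 0, 0],
    [0.024, 0, 0, 0, 0, 0],
    [0.026, 0, 0, 0, 0, 0],
  ],
)

```text
clock: 6.85
tool_pos: [0.5127, -0.0274, 0.017]
eef_rot: [0.678, 0.735, -0.0, 0.0]
contact_force: [0.0, -1.7, -0.3]
opening: 0.51
```

Call:
carry_out(
  commands=[
    [0.001, 0, 0, 0, 0, 0],
    [0.002, 0, 0, 0, 0, 0],
    [0.003, 0, 0, 0, 0, 0],
  ],
)

```text
clock: 7.15
tool_pos: [0.5126, -0.0247, 0.017]
eef_rot: [0.678, 0.735, -0.0, 0.0]
contact_force: [1.1, -1.5, -1.4]
opening: 0.513
```

Call:
carry_out(
  commands=[
    [0.001, 0, 0, 0, 0, 0],
    [0.002, 0, 0, 0, 0, 0],
    [0.002, 0, 0, 0, 0, 0],
  ],
)

```text
clock: 7.45
tool_pos: [0.5126, -0.0227, 0.0171]
eef_rot: [0.678, 0.735, -0.0, 0.001]
contact_force: [-0.4, -0.5, -1.4]
opening: 0.511
```

Call:
carry_out(
  commands=[
    [0.001, 0, 0, 0, 0, 0],
    [0.002, 0, 0, 0, 0, 0],
    [0.002, 0, 0, 0, 0, 0],
  ],
)

```text
clock: 7.75
tool_pos: [0.5127, -0.0226, 0.0172]
eef_rot: [0.678, 0.735, -0.001, 0.002]
contact_force: [1.8, -6.6, -1.8]
opening: 0.515
```

Call:
carry_out(
  commands=[
    [0.001, 0, 0, 0, 0, 0],
    [0.002, 0, 0, 0, 0, 0],
    [0.002, 0, 0, 0, 0, 0],
    [0.002, 0, 0, 0, 0, 0],
  ],
)

```text
clock: 8.15
tool_pos: [0.5127, -0.0225, 0.0173]
eef_rot: [0.679, 0.734, -0.001, 0.003]
contact_force: [0.3, -8.2, -1.1]
opening: 0.511
```

```bash
python3 -c "
from h import *
st()"
```

```text
t 8.15 tcp [ 0.5127 -0.0225  0.0173] jig xy mm [-30.3 -34.3] yaw rel jig 89.76 zaxis [ 0.002  -0.0054 -1.    ] F jig [-0.3 -8.2] -1.1 open 0.511 q [-0.09  0.94  0.07  2.04 -0.31  0.17  0.33]
```

Call:
carry_out(
  commands=[
    [-0.015, 0, 0, 0, 0, 0],
    [-0.03, 0, 0, 0, 0, 0],
    [-0.03, 0, -0.05, 0, 0, 0],
    [-0.03, 0, -0.1, 0, 0, 0],
    [0.055, -0.07, -0.1, 0, 0, 90],
    [0.055, -0.07, -0.1, 0, 0, 90],
    [0.055, -0.07, -0.1, 0, 0, 90],
    [0.055, -0.07, -0.1, 0, 0, 90],
    [0.055, -0.07, -0.1, 0, 0, 90],
    [0.055, -0.07, -0.1, 0, 0, 90],
    [0.055, -0.07, -0.1, 0, 0, 90],
    [0.055, -0.07, -0.1, 0, 0, 90],
  ],
)

```text
clock: 9.35
tool_pos: [0.4379, 0.0305, 0.1171]
eef_rot: [0.975, 0.221, 0.0, -0.0]
contact_force: [0.4, -0.5, -1.0]
opening: 0.511
```

```bash
python3 -c "
from h import *
row(-100,25,.1,0,5)
p=r.snapshot('scene'); cv2.imwrite('pics/s3.png',p['img']);cv2.imwrite('pics/s3r.png',rectify(p,.024,.4,.7,-.15,.15))
p=r.snapshot('top'); cv2.imwrite('pics/t3.png',p['img'])"
```

```text
t 9.35 tcp [0.4379 0.0305 0.1171] jig xy mm [-100.5   24.6] yaw rel jig 20.8 zaxis [-0.e+00  6.e-04 -1.e+00] F jig [ 0.3 -0.6] -1.0 open 0.511 q [-0.38  0.73  0.35  2.24 -0.85  0.31 -0.42]
ROW [0.0006, -0.0001, 0.0171] [-0.94, 4.94, 20.78]
```

View pics/s3r.png

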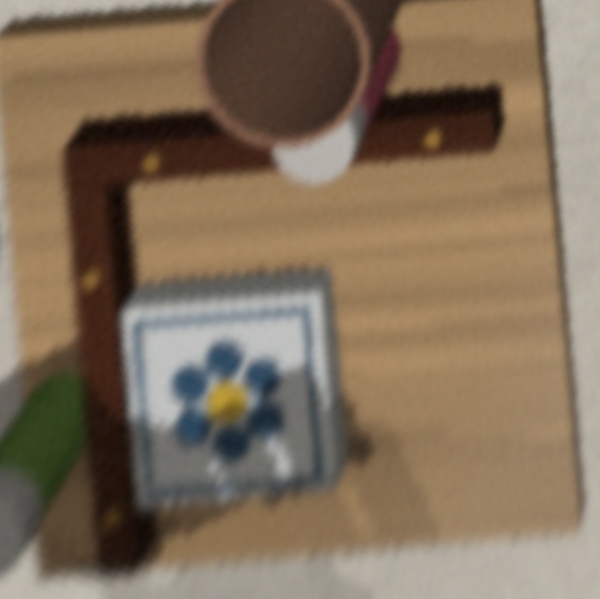

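View pics/t3.png

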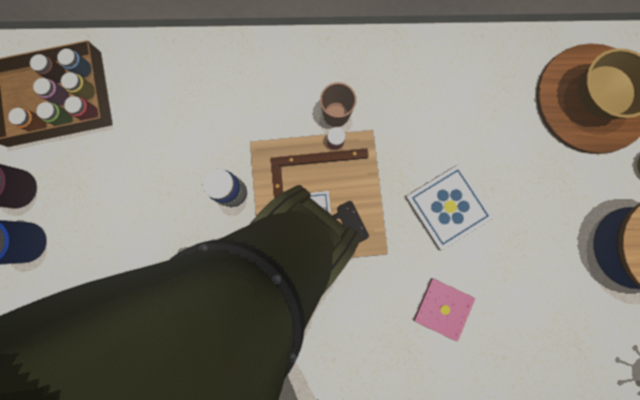

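The rectified view shows the tile flush along the y fence. The corner gap in x remains. Now I'll square the hand with a small tilt, tips toward the base.

```bash
python3 -c "
from h import *
row(-106,25,.05,0,-7)"
```

```text
t 9.45 tcp [0.4379 0.0304 0.117 ] jig xy mm [-100.5   24.6] yaw rel jig 21.12 zaxis [-1.e-04 -3.e-04 -1.e+00] F jig [-0.2  0.8] 0.2 open 0.507 q [-0.38  0.73  0.35  2.24 -0.85  0.3  -0.41]
ROW [-0.0049, -0.0024, 0.067] [1.3, -6.91, 21.1]
```

Call:
carry_out(
  commands=[
    [-0.005, -0.002, 0.02, 1.3, -6.9, 21.1],
    [-0.005, -0.002, 0.04, 1.3, -6.9, 21.1],
    [-0.005, -0.002, 0.067, 1.3, -6.9, 21.1],
    [-0.005, -0.002, 0.067, 1.3, -6.9, 21.1],
    [-0.005, -0.002, 0.067, 1.3, -6.9, 21.1],
  ],
)

```text
clock: 9.95
tool_pos: [0.432, 0.0298, 0.0502]
eef_rot: [0.997, 0.043, -0.061, 0.002]
contact_force: [-0.2, -0.2, 0.4]
opening: 0.508
```

```bash
python3 -c "
from h import *
row(-106,25,.018,0,-7)"
```

```text
t 9.95 tcp [0.432  0.0298 0.0502] jig xy mm [-106.4   24.5] yaw rel jig 0.24 zaxis [-0.122  -0.0101 -0.9925] F jig [-0.2 -0.2] 0.4 open 0.508 q [-0.4   0.91  0.39  2.17 -0.95  0.39 -0.68]
ROW [0.0044, -0.0005, 0.0319] [0.0, 0.03, 0.23]
```

Call:
carry_out(
  commands=[
    [0.001, 0, 0.01, 0, 0, 0],
    [0.003, 0, 0.02, 0, 0, 0],
    [0.004, 0, 0.028, 0, 0, 0],
    [0.004, 0, 0.032, 0, 0, 0.2],
    [0.004, 0, 0.032, 0, 0, 0.2],
  ],
)

```text
clock: 10.45
tool_pos: [0.4324, 0.03, 0.0181]
eef_rot: [0.997, 0.04, -0.061, 0.003]
contact_force: [-0.2, -0.4, 0.4]
opening: 0.508
```

```bash
python3 -c "
from h import *
row(-45,25,.018,0,-7)
p=r.snapshot('scene'); cv2.imwrite('pics/s4.png',p['img'][120:300,180:480].repeat(2,0).repeat(2,1))"
```

```text
t 10.45 tcp [0.4324 0.03   0.0181] jig xy mm [-106.    24.6] yaw rel jig -0.14 zaxis [-0.121  -0.01   -0.9926] F jig [-0.2 -0.4] 0.4 open 0.508 q [-0.33  0.96  0.27  2.16 -0.96  0.28 -0.69]
ROW [0.0606, -0.0005, -0.0073] [-0.0, -0.03, -0.14]
```

View pics/s4.png

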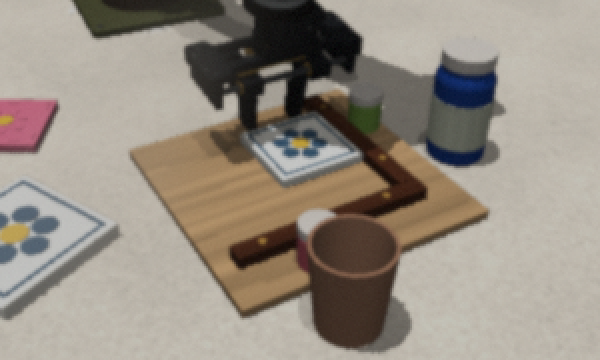

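Call:
carry_out(
  commands=[
    [0.004, 0, -0.0005, 0, 0, 0],
    [0.008, 0, -0.001, 0, 0, 0],
    [0.013, 0, -0.0016, 0, 0, 0],
    [0.018, 0, -0.0022, 0, 0, 0],
    [0.023, 0, -0.0028, 0, 0, 0],
    [0.028, 0, -0.0034, 0, 0, 0],
    [0.033, 0, -0.004, 0, 0, 0],
    [0.038, 0, -0.0046, 0, 0, 0],
    [0.043, 0, -0.0052, 0, 0, 0],
    [0.048, 0, -0.0058, 0, 0, 0],
  ],
)

```text
clock: 11.5
tool_pos: [0.4786, 0.0339, 0.018]
eef_rot: [0.997, 0.04, -0.063, 0.003]
contact_force: [-5.7, -0.5, 6.4]
opening: 0.51
```

```bash
python3 -c "
from h import *
row(-40,25,.018,0,-7)
p=r.snapshot('scene'); cv2.imwrite('pics/s5.png',p['img'][120:300,180:480].repeat(2,0).repeat(2,1))"
```

```text
t 11.5 tcp [0.4786 0.0339 0.018 ] jig xy mm [-59.6  24.7] yaw rel jig -0.16 zaxis [-0.1256 -0.0102 -0.992 ] F jig [-5.7  0. ] 6.4 open 0.51 q [-0.39  0.99  0.4   2.03 -0.89  0.44 -0.78]
ROW [0.0195, -0.0003, -0.0024] [-0.01, 0.24, -0.16]
```

View pics/s5.png

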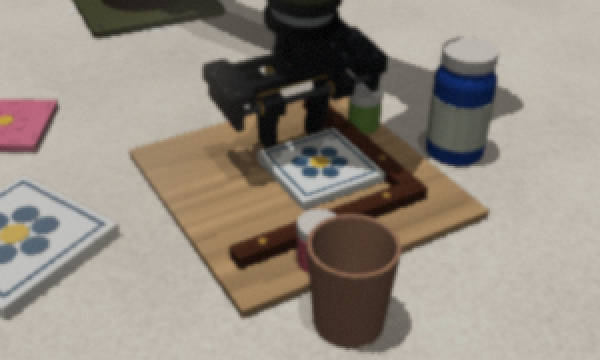

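Tile slides square along the y fence. I'll level the hand while pushing on.

Call:
carry_out(
  commands=[
    [0.0, 0, 0, 0, 3.5, 0],
    [0.001, 0, -0.0001, 0, 7, 0.2],
    [0.004, 0, -0.0005, 0, 7, 0.2],
    [0.008, 0, -0.001, 0, 7, 0.2],
    [0.012, 0, -0.0015, 0, 7, 0.2],
    [0.016, 0, -0.002, 0, 7, 0.2],
    [0.019, 0, -0.0024, 0, 7, 0.2],
    [0.021, 0, -0.0026, 0, 7, 0.2],
  ],
)

```text
clock: 12.35
tool_pos: [0.5024, 0.0355, 0.0177]
eef_rot: [0.999, 0.038, 0.0, 0.001]
contact_force: [-3.6, -0.0, 2.7]
opening: 0.508
```

```bash
python3 -c "
from h import *
row(-34,25,.018,0,0)"
```

```text
t 12.35 tcp [0.5024 0.0355 0.0177] jig xy mm [-35.8  24.3] yaw rel jig -0.33 zaxis [ 8.0e-04 -2.2e-03 -1.0e+00] F jig [-3.6  0.3] 2.7 open 0.508 q [-0.3   0.95  0.22  2.07 -0.94  0.22 -0.73]
ROW [0.0018, -0.0007, -0.0003] [0.13, -0.04, -0.33]
```

Call:
carry_out(
  commands=[
    [0.001, 0, 0, 0, 0, -0.3],
    [0.002, 0, 0, 0, 0, -0.3],
    [0.002, 0, 0, 0, 0, -0.3],
  ],
)

```text
clock: 12.65
tool_pos: [0.5039, 0.0355, 0.0176]
eef_rot: [0.999, 0.041, 0.0, 0.001]
contact_force: [-2.5, -1.6, 0.8]
opening: 0.514
```

Call:
carry_out(
  commands=[
    [0.001, 0, 0, 0, 0, 0],
    [0.002, 0, 0, 0, 0, 0],
    [0.002, 0, 0, 0, 0, 0],
  ],
)

```text
clock: 12.95
tool_pos: [0.504, 0.0356, 0.0176]
eef_rot: [0.999, 0.041, -0.001, 0.0]
contact_force: [-4.9, -2.1, 2.7]
opening: 0.507
```

```bash
python3 -c "
from h import *
row(-34,25,.018,0,0)"
```

```text
t 12.95 tcp [0.504  0.0356 0.0176] jig xy mm [-34.2  24.3] yaw rel jig -0.08 zaxis [-2.8e-03 -9.0e-04 -1.0e+00] F jig [-5.1 -1.6] 2.7 open 0.507 q [-0.3   0.95  0.23  2.07 -0.93  0.23 -0.73]
ROW [0.0002, -0.0007, -0.0004] [0.04, 0.17, -0.08]
```

Call:
carry_out(
  commands=[
    [0.001, 0, 0, 0, 0, 0],
    [0.002, 0, 0, 0, 0, 0],
    [0.003, 0, 0, 0, 0, 0],
    [0.003, 0, 0, 0, 0, 0],
    [0.003, 0, 0, 0, 0, 0],
  ],
)

```text
clock: 13.45
tool_pos: [0.5041, 0.0356, 0.0176]
eef_rot: [0.999, 0.04, -0.004, 0.0]
contact_force: [-10.2, -2.2, 6.6]
opening: 0.512
```

```bash
python3 -c "
from h import *
st()"
```

```text
t 13.45 tcp [0.5041 0.0356 0.0176] jig xy mm [-34.1  24.4] yaw rel jig -0.1 zaxis [-7.8e-03 -5.0e-04 -1.0e+00] F jig [-10.3  -1.3] 6.6 open 0.512 q [-0.3   0.95  0.24  2.06 -0.93  0.25 -0.74]
```

Call:
carry_out(
  commands=[
    [-0.008, 0, 0, 0, 0, 0],
    [-0.02, 0, 0, 0, 0, 0],
    [-0.022, 0, -0.02, 0, 0, 0],
    [-0.022, 0, -0.06, 0, 0, 0],
    [-0.022, 0, -0.11, 0, 0, 0],
    [-0.022, 0.05, -0.15, 0, 0, 0],
    [-0.022, 0.1, -0.15, 0, 0, 0],
    [-0.022, 0.15, -0.15, 0, 0, 0],
    [-0.022, 0.2, -0.15, 0, 0, 0],
    [-0.022, 0.25, -0.15, 0, 0, 0],
    [-0.022, 0.3, -0.15, 0, 0, 0],
    [-0.022, 0.35, -0.15, 0, 0, 0],
  ],
)

```text
clock: 14.65
tool_pos: [0.5158, -0.3053, 0.1686]
eef_rot: [0.999, 0.041, 0.002, 0.001]
contact_force: [1.5, 0.0, -0.3]
opening: 0.507
```

```bash
python3 -c "
from h import *
st()
p=r.snapshot('top'); cv2.imwrite('pics/t6.png',p['img']);im=rectify(p,.024,.4,.7,-.15,.21);cv2.imwrite('pics/t6r.png',im)
print(jigpose(p)[:2])
for l in ['tile','pink_pot','green_pot','blue_bottle','beaker']: print(l,[np.round(d['xyz'],3).tolist() for d in r.spot_point(p,l)][:3])
print('expect tile',J+RJ@np.array([.025,.025]))
p=r.snapshot('scene'); cv2.imwrite('pics/s6.png',p['img'][120:300,180:480].repeat(2,0).repeat(2,1))"
```

```text
t 14.65 tcp [ 0.5158 -0.3053  0.1686] jig xy mm [ -50.6 -316.4] yaw rel jig -0.02 zaxis [ 0.0033 -0.0021 -1.    ] F jig [ 1.5 -0.1] -0.3 open 0.507 q [ 0.16  0.81  0.54  1.74 -0.58  0.75 -0.49]
(array([0.54043388, 0.01393359, 0.08363154]), np.float64(138.77477043291026))
tile [[0.564, 0.04, 0.012], [0.294, -0.252, -0.005]]
pink_pot []
green_pot [[0.482, 0.122, 0.007]]
blue_bottle [[0.556, 0.207, 0.0], [0.48, 0.122, 0.008]]
beaker [[0.734, -0.027, -0.004]]
expect tile [0.56294941 0.0411797 ]
```

View pics/t6r.png

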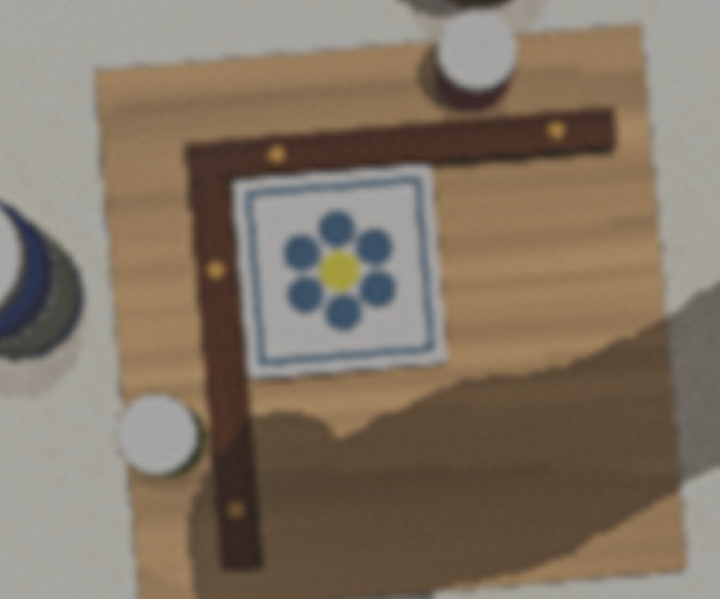

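View pics/s6.png

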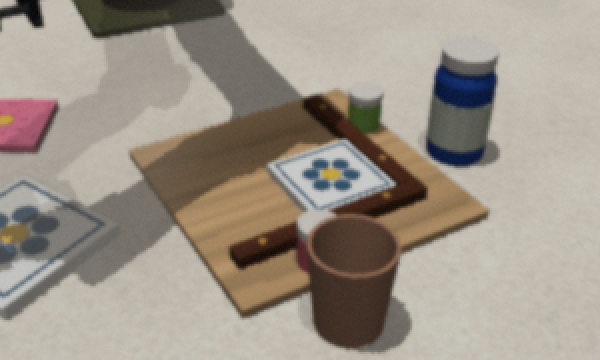

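Both views show the tile flush on both fences, with pots, bottle and cup in place. There's plenty of time, so I'll make one light confirming nudge toward the y fence, in case the x push left a sub-millimetre gap.

```bash
python3 -c "
from h import *
row(25,-75,.12,90)"
```

```text
t 15.0 tcp [ 0.5153 -0.3007  0.1679] jig xy mm [ -50.7 -311.8] yaw rel jig 0.09 zaxis [ 1.e-03  6.e-04 -1.e+00] F jig [0.7 1. ] 0.6 open 0.51 q [ 0.16  0.81  0.54  1.74 -0.58  0.75 -0.49]
ROW [0.076, -0.2367, 0.0481] [0.03, -0.07, -89.91]
```

Call:
carry_out(
  commands=[
    [0.076, -0.237, 0.048, 0, 0, -90],
    [0.076, -0.237, 0.048, 0, 0, -90],
    [0.076, -0.237, 0.048, 0, 0, -90],
    [0.076, -0.237, 0.048, 0, 0, -90],
    [0.076, -0.237, 0.048, 0, 0, -90],
    [0.076, -0.237, 0.048, 0, 0, -90],
    [0.076, -0.237, 0.048, 0, 0, -90],
    [0.076, -0.237, 0.048, 0, 0, -90],
    [0.076, -0.237, 0.048, 0, 0, -90],
    [0.076, -0.237, 0.048, 0, 0, -90],
    [0.076, -0.237, 0.048, 0, 0, -90],
    [0.076, -0.237, 0.048, 0, 0, -90],
  ],
)

```text
clock: 16.2
tool_pos: [0.5708, -0.0587, 0.1201]
eef_rot: [0.677, 0.736, 0.0, 0.0]
contact_force: [0.1, 0.4, 0.4]
opening: 0.512
```

```bash
python3 -c "
from h import *
row(25,-60,.017,90)"
```

```text
t 16.2 tcp [ 0.5708 -0.0587  0.1201] jig xy mm [ 24.6 -75.2] yaw rel jig 90.09 zaxis [ 7.e-04 -0.e+00 -1.e+00] F jig [0.2 0.4] 0.4 open 0.512 q [-0.05  0.79  0.12  1.83 -0.17  0.52  0.27]
ROW [0.0152, 0.0004, 0.1031] [0.04, 0.0, 0.09]
```

Call:
carry_out(
  commands=[
    [0.005, 0, 0.04, 0, 0, 0],
    [0.01, 0, 0.075, 0, 0, 0],
    [0.015, 0, 0.095, 0, 0, 0],
    [0.015, 0, 0.103, 0, 0, 0],
    [0.015, 0, 0.103, 0, 0, 0],
    [0.022, 0, 0.103, 0, 0, 0],
    [0.028, 0, 0.103, 0, 0, 0],
    [0.033, 0, 0.103, 0, 0, 0],
    [0.036, 0, 0.103, 0, 0, 0],
    [0.038, 0, 0.103, 0, 0, 0],
    [0.039, 0, 0.103, 0, 0, 0],
    [0.039, 0, 0.103, 0, 0, 0],
  ],
)

```text
clock: 17.4
tool_pos: [0.5678, -0.0217, 0.0169]
eef_rot: [0.678, 0.735, -0.0, 0.001]
contact_force: [0.8, -0.5, 0.9]
opening: 0.507
```

Call:
carry_out(
  commands=[
    [0.001, 0, 0, 0, 0, 0],
    [0.002, 0, 0, 0, 0, 0],
    [0.002, 0, 0, 0, 0, 0],
  ],
)

```text
clock: 17.7
tool_pos: [0.5676, -0.0196, 0.0168]
eef_rot: [0.678, 0.735, -0.0, 0.001]
contact_force: [-0.5, 0.1, 0.7]
opening: 0.514
```

```bash
python3 -c "
from h import *
st()"
```

```text
t 17.7 tcp [ 0.5676 -0.0196  0.0168] jig xy mm [ 24.6 -36. ] yaw rel jig 89.94 zaxis [ 5.e-04 -1.e-03 -1.e+00] F jig [-0.4  0.2] 0.7 open 0.514 q [-0.09  0.96  0.08  1.88 -0.21  0.31  0.23]
```

Call:
carry_out(
  commands=[
    [0.001, 0, 0, 0, 0, 0],
    [0.002, 0, 0, 0, 0, 0],
    [0.003, 0, 0, 0, 0, 0],
    [0.004, 0, 0, 0, 0, 0],
    [0.005, 0, 0, 0, 0, 0],
    [0.005, 0, 0, 0, 0, 0],
  ],
)

```text
clock: 18.3
tool_pos: [0.5676, -0.0179, 0.0169]
eef_rot: [0.678, 0.735, -0.001, 0.002]
contact_force: [0.4, -7.2, -1.2]
opening: 0.509
```

```bash
python3 -c "
from h import *
st()"
```

```text
t 18.3 tcp [ 0.5676 -0.0179  0.0169] jig xy mm [ 24.7 -34.3] yaw rel jig 89.84 zaxis [ 0.0016 -0.005  -1.    ] F jig [-0.2 -7.2] -1.2 open 0.509 q [-0.1   0.96  0.08  1.88 -0.21  0.31  0.23]
```

Resistance comes at exactly the same place (-34.3 mm), so the tile was already seated. Now retreating and doing a final look.

Call:
carry_out(
  commands=[
    [-0.01, 0, 0, 0, 0, 0],
    [-0.025, 0, 0, 0, 0, 0],
    [-0.03, 0, -0.02, 0, 0, 0],
    [-0.03, 0, -0.06, 0, 0, 0],
    [-0.04, 0, -0.11, 0, 0, 0],
    [-0.09, 0, -0.15, 0, 0, 0],
    [-0.14, 0, -0.15, 0, 0, 0],
    [-0.19, 0, -0.15, 0, 0, 0],
    [-0.24, 0, -0.15, 0, 0, 0],
    [-0.27, 0, -0.15, 0, 0, 0],
    [-0.27, 0, -0.15, 0, 0, 0],
    [-0.27, 0, -0.15, 0, 0, 0],
  ],
)

```text
clock: 19.5
tool_pos: [0.5883, -0.2852, 0.1669]
eef_rot: [0.679, 0.734, -0.0, 0.0]
contact_force: [0.2, 0.7, 0.3]
opening: 0.514
```

```bash
python3 -c "
from h import *
st()
p=r.snapshot('top'); im=rectify(p,.024,.4,.7,-.15,.21);cv2.imwrite('pics/t7r.png',im)
for l in ['tile','pink_pot','green_pot','blue_bottle','beaker']: print(l,[np.round(d['xyz'],3).tolist() for d in r.spot_point(p,l)][:2])
hsv=cv2.cvtColor(im,cv2.COLOR_BGR2HSV)
m=((hsv[...,1]<70)&(hsv[...,2]>90)).astype(np.uint8); m=cv2.morphologyEx(m,cv2.MORPH_CLOSE,np.ones((35,35)))
n,l,s_,c=cv2.connectedComponentsWithStats(m); k=l[230,338]
print(cv2.minAreaRect(max(cv2.findContours((l==k).astype(np.uint8),0,1)[0],key=len)))
p=r.snapshot('scene'); cv2.imwrite('pics/s7.png',p['img'][120:300,180:480].repeat(2,0).repeat(2,1))"
```

```text
t 19.5 tcp [ 0.5883 -0.2852  0.1669] jig xy mm [  23.3 -302.3] yaw rel jig 89.77 zaxis [ 2.e-04 -5.e-04 -1.e+00] F jig [0.2 0.7] 0.3 open 0.514 q [ 0.33  0.81  0.1   1.55 -0.1   0.79  0.55]
tile [[0.514, -0.27, -0.001], [0.568, 0.039, 0.012]]
pink_pot [[0.663, -0.028, 0.015]]
green_pot [[0.483, 0.121, 0.008]]
blue_bottle [[0.557, 0.209, -0.0]]
beaker [[0.737, -0.028, -0.004]]
((336.2177734375, 271.5511169433594), (205.9413604736328, 207.083740234375), 85.04674530029297)
```

View pics/t7r.png

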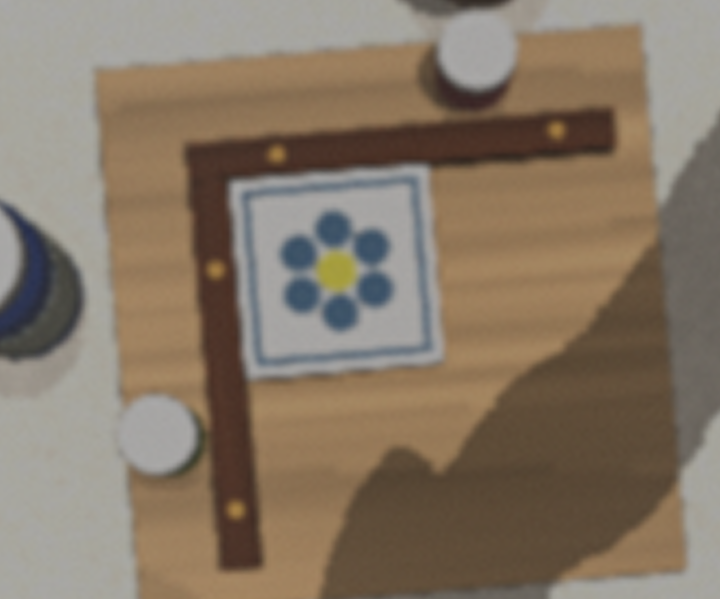

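View pics/s7.png

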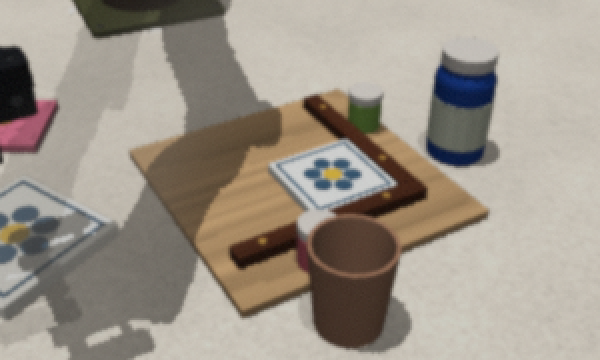

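```bash
python3 -c "
from h import *
print(r.finish_job())"
```

```text
the job is handed in; nothing more can be done
None
```

The tile now sits in the jig's corner against both fences, and I've handed the job in at about 19.6 s on the robot's clock.

I slid it with two fingertips: first to the y fence, then along it to the x fence, and last a light nudge back to the y fence. It stayed flat on the board throughout.

**Last checks**
- **Contact:** on each push the hand stopped about 34 mm behind the jig's centre line, where a seated tile would stop it. The force then rose to 7–10 N with no further motion.
- **Squareness:** in the final top view the tile is turned 4.95° and the jig 4.7–4.8°, with no visible gap at either fence.
- **Other items:** the pots, bottle and cup read the same positions as at the start, within the 4 mm detection error.

**What disagreed or went wrong**
- **Start of the work:** my first approach from the robot's side ran the wrist into its joint range limit, so I pushed to the y fence first.
- **Gap after the x push:** the pictures show the last nudge moved the tile about 1–2 mm, so the x push had left a small gap at the y fence. I first took the tile to be already seated there.
- **Not re-tested:** I didn't push against the x fence again after that nudge. Only the top view shows that edge hadn't moved.
- **Tile position:** the final network reading for the tile was about 5 mm off in x from the seated position. I trusted the contact and edge measurements instead.

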